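Couple up the glue line's camlock fitting

TASK

Take the coupling that fits (the middle size of the three in the tray) and push it fully home on the brass grooved adaptor of the glue manifold, its cam arms still raised and turned so that they clear the gauge and the red knob. Then swing both cam arms fully down, one after the other, and let go. Leave the other couplings and everything else where they are.

Things in the scene. Friction and masses are not known exactly. Their poses are not given: they have to be found in the camera images.
- coupling_mid (a point): Centre of the right coupling, the middle one of three look-alikes by diameter: aluminium, 82 mm tall, about 0.4 kg, body 50 mm across, bore 39.2 mm, 36 mm deep, open below. Stands mouth down; this point is 41 mm above its mouth. z up, y towards arm cam_a, cam_b on -y. Goes on either way round. Arm pivots: 28 mm out along +y and -y, 21 mm below this point; lugs reach 34 mm out.
- coupling_head (a point): Centre of the right coupling's square head, to grip it by: 26 x 26 mm, 36 mm tall, 46 to 82 mm above the mouth, this point at 64 mm; flats face the coupling's x and y. Below it the round shoulder (50 mm across) is 46 mm above the mouth. Fingers closing along the coupling's x stay clear of its arms.
- cam_a (a joint): Cam arm on the coupling's +y: steel bar 10 mm wide, 6 thick, red tab 18 x 16 mm, end 66 mm from pivot. 0 = 40 degrees above level, outwards; grows as it swings down; 1.48 = stop, 45 degrees below level. Starts at 0.05-0.42. 1 to 2 N at the tab, no spring, stays where left. Goes fully down only when the coupling is home; past about 0.7 its cam keeps the coupling from going on.
- cam_b (a joint): The other cam arm, on the coupling's -y; same sizes, values and behaviour as cam_a. Either arm can be driven all the way by pushing straight down from above, about 36 mm outside its pivot, with shut fingers some 22 mm wide, until their tips are 29 mm below the pivot.
- cam_a_tab (a point): Middle of the red tab of arm cam_a, 58 mm from its pivot
- cam_b_tab (a point): Middle of the red tab of arm cam_b, 58 mm from its pivot
- adaptor_top (a point): Centre of the top rim of the brass grooved adaptor, upright on the fixed manifold, 96 mm above the table: 36.6 mm across, chamfered top, groove for the cams 11.5 to 27 mm below the top, flange 50 mm below. z up, x and y as manifold. With the coupling home its mouth is 36 mm below this point (coupling_mid 5 mm above it).
- manifold: Fixed grey plate 200 (x) x 150 (y) x 10 mm with a blue block 70 x 58 mm up to 40 mm, adaptor in the middle. 75 mm from the adaptor stand a gauge (-x, 46 mm dial, top 90 mm up) and a red knob (+x, 44 mm, top 87 mm up), which block arms swung there: the arms must lie roughly along the manifold's y (within 30 degrees). Origin: centre of the underside
- plunger (a joint): Stiff black check plunger, 16 mm across, standing 12 mm proud of the adaptor's top. The roof of the bore pushes it in: 0 = out, 0.012 m = flush, coupling home. It resists with about 8 N, plus 0.6 N per 10 mm/s (the coupling's own weight is not enough), and stays where it is pushed.
- tray: Fixed low plywood tray, 210 x 310 mm (x, y), floor 6 mm thick, rim 18 mm high, in which the three couplings stand in a row along its y, 105 mm apart, in any order, with arms roughly along its x. Origin: centre of its underside
- coupling_small_mid (a point): Too small look-alike (41 mm body, same head and height, arms fixed raised), not to be used, to be left where it is. Point 41 mm above its mouth; arms along its y, tips 75 mm out, 64 mm above the mouth
- coupling_large_mid (a point): Too large look-alike (58 mm body, same head and height, arms fixed raised), not to be used, to be left where it is. Point 41 mm above its mouth; arms along its y, tips 83 mm out, 64 mm above the mouth
- glue_bottle: White glue bottle, 54 mm across, 180 mm tall, standing between tray and manifold; bystander, to be left where it is. Origin: centre of its underside
- tin: Small brass tin, 34 mm across, 22 mm tall, in the tray; bystander, to be left where it is. Origin: centre of its underside
- nut: Small brass pipe plug, 30 mm across, 18 mm tall, in the tray; bystander, to be left where it is. Origin: centre of its underside
- offcut: Dark wood offcut 60 x 50 x 35 mm near the robot; bystander, to be left where it is. Origin: centre of its underside
- screw_jar: Amber screw jar, 68 mm across, 85 mm tall, at the back; bystander, to be left where it is. Origin: centre of its underside
- spanner: Steel spanner, about 160 mm long, lying at the back; bystander, to be left where it is
- driver: Red screwdriver, about 170 mm long, lying at the back; bystander, to be left where it is

How it is judged (in metres and radians):
On the way, in this order (a step that is already met when the one before it is completed fails the run):
1. the right coupling is pushed fully home with both arms still raised (horizontal distance between coupling_mid and adaptor_top below 0.004 m and z of coupling_mid in the frame of adaptor_top below 0.0075 m and angle between the z axis of coupling_mid and the z axis of adaptor_top, either way round below 0.08 rad and value of joint plunger above 0.0095 m and value of joint each of cam_a, cam_b below 0.9 rad), for 0.2 s.
2. one cam arm is fully down, the other not yet, the coupling still on the adaptor (horizontal distance between coupling_mid and adaptor_top below 0.008 m and z of coupling_mid in the frame of adaptor_top below 0.011 m and angle between the z axis of coupling_mid and the z axis of adaptor_top, either way round below 0.2 rad and ((value of joint cam_a above 1.33 rad and not (value of joint cam_b above 1.33 rad)) or (value of joint cam_b above 1.33 rad and not (value of joint cam_a above 1.33 rad)))), for 0.2 s.
At the end, for the whole second after the job is handed in: Middle-size coupling home on the adaptor (4 mm off axis, 0.08 rad, 2.5 mm short of full depth at most; plunger in over 9.5 mm), both cam arms down past 1.33 rad and at rest, other couplings and bystanders within 30 mm of where they began, bottle and jar upright (horizontal distance between coupling_mid and adaptor_top below 0.004 m and z of coupling_mid in the frame of adaptor_top below 0.0075 m and angle between the z axis of coupling_mid and the z axis of adaptor_top, either way round below 0.08 rad and value of joint plunger above 0.0095 m and value of joint each of cam_a, cam_b above 1.33 rad and velocity of joint cam_a between -0.05 and 0.05 rad/s and velocity of joint cam_b between -0.05 and 0.05 rad/s and distance of each of coupling_small_mid, coupling_large_mid, glue_bottle, screw_jar, offcut, spanner, driver, tin, nut from where it was at the start of the episode below 0.03 m and not (angle between glue_bottle's own z axis and vertical above 0.5 rad) and not (angle between screw_jar's own z axis and vertical above 0.5 rad)); the robot touches nothing.
It fails at once if a wrong-size coupling was moved more than 30 mm (not (distance of coupling_small_mid from where it was at the start of the episode below 0.03 m) or not (distance of coupling_large_mid from where it was at the start of the episode below 0.03 m)).
It fails at once if a bystander was moved more than 30 mm, or the bottle or the jar tipped over (not (distance of glue_bottle from where it was at the start of the episode below 0.03 m) or not (distance of screw_jar from where it was at the start of the episode below 0.03 m) or not (distance of offcut from where it was at the start of the episode below 0.03 m) or not (distance of spanner from where it was at the start of the episode below 0.03 m) or not (distance of driver from where it was at the start of the episode below 0.03 m) or not (distance of tin from where it was at the start of the episode below 0.03 m) or not (distance of nut from where it was at the start of the episode below 0.03 m) or angle between any of glue_bottle, screw_jar's own z axis and vertical above 0.5 rad).
It also fails if it takes over 64 s, if anything falls off the work surface, if the arm or the gripper's body presses on something with over 40 N, if the wrist force passes 120 N, or if a joint passes its speed limit or range.

ROBOT

A 6-joint arm with a two-finger parallel gripper is mounted at the origin on the work surface. World frame = base frame: x ahead of the robot, y to its left, z up, the work surface at z = 0. Lengths are in m, angles in degrees, forces in N, time in s.
With the tool pointing down it reaches from about 0.25 to 0.725 m from the base axis. Payload 9.7 kg.
Tool frame: the origin (TCP) lies at the very end of the fingers, on their centre line; the grasp point (between the pads) lies 19 mm behind it; z points along the fingers, y is the direction in which the jaws open and shut (so a half turn about z gives the same grasp; the last joint's range is limited). The gripper opens to 85 mm and grips with 20 to 120 N. Pads are 22 mm wide; open, the fingers measure 114 mm over their backs; the gripper's body (76 mm by 85 mm) begins 54 mm behind the grasp point. The pads swing forward as they close: fully open they stand 13 mm farther back than shut.
Start: joints at [73.74, 4.979, 10.078, 95.1, 0, 90], TCP at [0.154, 0.528, 0.231] pointing down, gripper open.
Joint ranges: [-179.16, 179.16], [-48.56, 103.87], [-65.8, 70.77], [-126.05, 130.52], [-82.76, 87.17], [-180, 180]. Speed limits (degrees/s): [127.2, 127.2, 147.25, 180, 180, 180].

INTERFACE

Orientations are given as [roll, pitch, yaw] about the fixed x, y, z axes, in that order (R = Rz(yaw) Ry(pitch) Rx(roll)).
In Python, from workcell import bot gives the robot as it stands.
- The arm moves only by the shell command python3 -m pendant 'ROWS' [FORCE]. ROWS is JSON, a list that holds one entry, the list of rows, each a list of 7 numbers: the shift along the tool's x, y, z in cm, then the turn, a rotation vector about the tool's x, y, z in rad, then the opening in per cent of the stroke, from 0 (shut) to 100 (fully open). In form: [[[dx, dy, dz, ax, ay, az, gripper], ...]]. A call has 1 to 5 rows; each row shifts and turns the pose as measured when the row begins, along the tool's axes as they then stand; what a row does not reach is not made up. A row lasts 1/12 s, in which the tool goes at most 41.7 mm and 7.16 degrees, less where a joint would pass 70% of its speed; a pose out of reach is approached as far as the arm can. A call with a gripper value outside its range is refused whole. The fingers move at their own pace and stop on an object; FORCE is the grip in N (left out, the last holds). Time passes only in rows, so rows that do not move let the fingers close. It gives the time, the measured TCP pose, the force and the opening at its end, in the units of the state.
- bot.get_obs(): the state, without advancing time (a new reading comes with each control period).
- bot.camera(name): name is "scene" or "top" or "wrist"; returns the picture (420x560x3 uint8, red, green, blue); there is no depth.
- bot.get_calibration(name): a dict with "intrinsics" (3x3 intrinsics, pixels), "D" ([k1, k2, p1, p2, k3] as OpenCV has them; the pictures are not rectified), "pose" (4x4, takes a point from camera to world coordinates); the wrist camera has in their place "T_tool_cam" (4x4, takes a point from camera to tool coordinates, whose origin is the TCP and whose axes are the flange's). Camera axes: x right, y down, z forward; pixel columns grow to the right and rows downward; lengths in m; the calibration is good to about 2 mm. A picture is of the moment at which its call begins: read the wrist's pose just before it. get_calibration takes no time and is no camera call.
- bot.job_done(): hands the job in, once; it reports no verdict.
Trained networks look in the newest picture that a camera, given by its name, has taken for a name from the list of things; names that differ only in an ending like _2 or _b are one class to them, and where a whole thing is asked for, a point or a joint stands for the part that bears it (a point fixed in the world has none). Each returns a list of dicts, best first, with "confidence" (0 to 1); they miss things now and then, are a little off and sometimes report something else, mostly with a low value. They report only what shows in the picture. A call takes as long as a camera call.
- bot.masks_of(camera, thing): "pixels" (420x560 bool, what is visible of it) and "extent" ([left, top, right, bottom] in pixels, round what is visible of it).
- bot.mark_of(camera, thing): "uv" ([column, row] in pixels: a listed point, or the origin of a listed thing).
The state is a dict: "time": time; "q": joint angles; "qd": joint speeds; "joint_efforts": joint torques, N m; "ee_pos": TCP position; "tcp_rot": TCP orientation; "wrist_force": force on the tool from outside, world axes, zero at the start; "torque": the same for the moment, N m; "opening": finger opening in m.
Only numpy, scipy, OpenCV 4.12 (cv2) and the standard library are available. Lean on these libraries where they do the work, as an engineer would, in place of code of your own. Each camera call takes 0.05 s, during which the arm holds its last target. There are 200 camera calls.

## Working session

There is one attempt and no reset: what is moved stays moved. The work goes in short steps, Python scripts to look and compute and a shell command to move; the robot and the scene stay as the last step left them, time stands still between calls to the robot, and variables do not carry over. Pictures are saved under pics/ and viewed, about 8 in all and at most 12, crops included, and the job is handed in when it is done.

```bash
mkdir -p pics; ls; cat > h.py <<'E'
import numpy as np, cv2
from scipy.spatial.transform import Rotation as R
from workcell import bot
def tool():
    o=bot.get_obs(); T=np.eye(4); T[:3,:3]=R.from_euler('xyz',o['tcp_rot'],degrees=True).as_matrix(); T[:3,3]=o['ee_pos']; return T
def snap(c,save=None):
    T=tool(); im=bot.camera(c); k=bot.get_calibration(c)
    P=T@np.array(k['T_tool_cam']) if 'T_tool_cam' in k else np.array(k['pose'])
    if save: cv2.imwrite('pics/'+save,im[:,:,::-1])
    return im,(np.array(k['intrinsics']),np.array(k['D']),P)
def ray(cal,uv):
    K,D,P=cal; p=cv2.undistortPoints(np.array([[uv]],float),K,D)[0,0]
    d=P[:3,:3]@np.array([p[0],p[1],1]); return P[:3,3],d/np.linalg.norm(d)
def atz(cal,uv,z):
    o,d=ray(cal,uv); return o+d*(z-o[2])/d[2]
def tri(rs):
    A=sum(np.eye(3)-np.outer(d,d) for o,d in rs); b=sum((np.eye(3)-np.outer(d,d))@o for o,d in rs)
    x=np.linalg.solve(A,b); return x,[np.linalg.norm(np.cross(x-o,d)) for o,d in rs]
def proj(cal,p):
    K,D,P=cal; M=np.linalg.inv(P); return cv2.projectPoints(np.array([p],float),cv2.Rodrigues(M[:3,:3])[0],M[:3,3],K,D)[0][0,0]
E
python3 - <<'E'
from h import *
print(bot.get_obs())
cals={}
for c in ['scene','top']:
    im,cals[c]=snap(c,c+'0.png')
names=['coupling_mid','coupling_head','cam_a_tab','cam_b_tab','adaptor_top','manifold','tray','coupling_small_mid','coupling_large_mid','glue_bottle','tin','nut']
for n in names:
    m={c:bot.mark_of(c,n)[:4] for c in cals}
    for c in cals: print(n,c,[(np.round(d['uv'],1).tolist(),round(d['confidence'],2)) for d in m[c]])
    if m['scene'] and m['top']:
        x,e=tri([ray(cals[c],m[c][0]['uv']) for c in cals]); print('   ',x.round(4),np.round(e,4))
E
```

```text
pics
{'time': 0.0, 'q': array([ 7.37414202e+01,  5.00922528e+00,  1.00336503e+01,  9.50988832e+01,
       -2.53407704e-05,  8.99977452e+01]), 'qd': array([-0.11452325, -0.01719659,  0.01896795, -0.02218913, -0.0553178 ,
       -0.07699356]), 'joint_efforts': array([-1.42451468e-04, -5.20386529e+01,  4.64809048e+01,  1.60941010e-02,
       -2.54491238e-05,  3.62357014e-06]), 'ee_pos': array([0.15392032, 0.52778204, 0.23059385]), 'tcp_rot': array([-1.79925542e+02,  2.24104938e-05,  1.63743675e+02]), 'wrist_force': array([-0.30973974, -0.04227884, -0.5910439 ]), 'torque': array([-0.05214045, -0.01297742,  0.00949654]), 'opening': 0.08572887830169207}
coupling_mid scene [([125.8, 346.7], 0.73)]
coupling_mid top [([426.3, 235.1], 0.97), ([393.8, 214.0], 0.72)]
    [ 0.498  -0.3277  0.0475] [0.0001 0.0001]
coupling_head scene [([119.4, 344.6], 0.91)]
coupling_head top []
cam_a_tab scene [([88.8, 327.7], 0.76)]
cam_a_tab top [([430.9, 267.1], 0.53)]
    [ 0.4203 -0.3375  0.0507] [0.0041 0.0041]
cam_b_tab scene [([161.5, 361.6], 0.74), ([295.0, 160.1], 0.53)]
cam_b_tab top []
adaptor_top sce
[... 433 characters left out ...]
3.4], 0.16)]
coupling_small_mid top [([340.1, 249.2], 0.57)]
    [ 0.469  -0.1212  0.0494] [0.0003 0.0003]
coupling_large_mid scene [([156.8, 300.1], 0.96)]
coupling_large_mid top [([384.2, 238.6], 0.78), ([425.6, 234.1], 0.73)]
    [ 0.4894 -0.2285  0.0551] [0.0039 0.0039]
glue_bottle scene [([240.0, 232.3], 0.94), ([126.5, 344.4], 0.72)]
glue_bottle top [([288.9, 240.3], 0.86), ([380.1, 245.1], 0.28), ([424.0, 232.3], 0.2)]
    [0.4976 0.0012 0.0034] [0.0045 0.0045]
tin scene [([145.5, 267.7], 0.78)]
tin top [([361.3, 278.6], 0.61)]
    [ 0.3958 -0.1771  0.0129] [0.0032 0.0032]
nut scene [([177.7, 345.7], 0.56)]
nut top [([397.1, 211.9], 0.66)]
    [ 0.558  -0.269   0.0106] [0.0001 0.0001]
```

```bash
python3 - <<'E'
import cv2,numpy as np
a=cv2.imread('pics/top0.png')[180:320,140:470]; b=cv2.imread('pics/scene0.png')[90:400,60:370]
a=cv2.resize(a,(800,339),interpolation=2)
cv2.imwrite('pics/topc.png',a); cv2.imwrite('pics/scenec.png',cv2.resize(b,(600,600),interpolation=2))
E
```

```text
(no output)
```

View pics/topc.png

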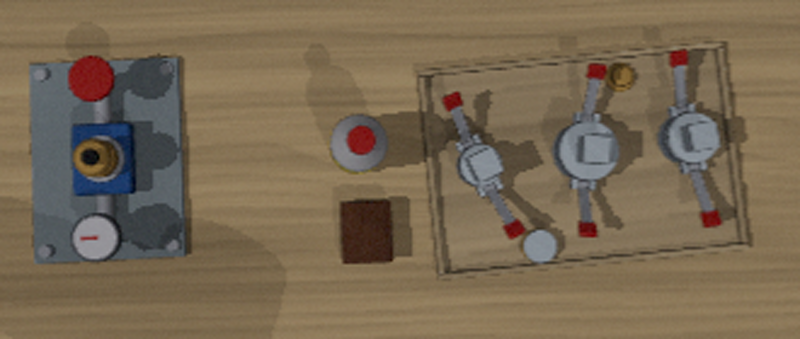

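View pics/scenec.png

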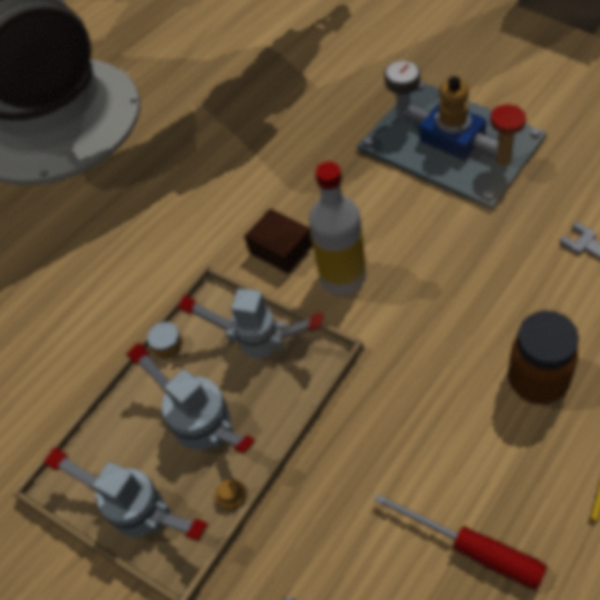

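The rightmost coupling in the top view (crop 690,138) is the middle size: smaller than the one at (588,152) and larger than the one at (480,166). Its arms lie about along world x. The gauge (95,238) is on -x and the knob (91,78) on +x, so the arms have to turn about 90° to lie along y. Next is a wrist view of the manifold.

```bash
cat >> h.py <<'E'
def delta(p,yaw=None,T=None):
    T=tool() if T is None else T; d=T[:3,:3].T@(np.array(p)-T[:3,3])*100
    o=bot.get_obs(); w=np.zeros(3)
    if yaw is not None: w=R.from_matrix(T[:3,:3].T@R.from_euler('xyz',[180,0,yaw],degrees=True).as_matrix()).as_rotvec()
    print('tcp',T[:3,3].round(4),o['tcp_rot'].round(2),'q',o['q'].round(1),'t',round(o['time'],2)); print('cm',d.round(2),'rot',w.round(4))
E
python3 - <<'E'
from h import *
print(np.round(bot.get_calibration('wrist')['T_tool_cam'],3).tolist(),np.round(bot.get_calibration('wrist')['intrinsics'],0).tolist())
delta([0.40,0.24,0.30],180)
E
```

```text
[[-0.0, -0.962, -0.273, 0.069], [1.0, -0.0, -0.0, 0.0], [0.0, -0.273, 0.962, -0.143], [0.0, 0.0, 0.0, 1.0]] [[314.0, 0.0, 279.0], [0.0, 314.0, 213.0], [0.0, 0.0, 1.0]]
tcp [0.154  0.528  0.2313] [180.    -0.   163.74] q [73.7  5.  10.1 95.1  0.  90. ] t 1.3
cm [-31.68 -20.76  -6.87] rot [ 0.     -0.     -0.2838]
```

```bash
python3 -m pendant '[[[-3,-2.1,-0.7,0,0,0,100],[-3,-2.1,-0.7,0,0,0,100],[-3,-2.1,-0.7,0,0,0,100],[-3,-2.1,-0.7,0,0,0,100],[-3,-2.1,-0.7,0,0,0,100]]]' | tail -3; python3 -m pendant '[[[-3,-2.1,-0.7,0,0,0,100],[-3,-2.1,-0.7,0,0,0,100],[-3,-2.1,-0.7,0,0,-0.1,100],[-3,-2.1,-0.7,0,0,-0.1,100],[-3,-2.1,-0.7,0,0,-0.08,100]]]' | tail -3
python3 -m pendant '[[[-3,-2.1,0,0,0,0,100],[-3,-2.1,0,0,0,0,100],[0,0,0,0,0,0,100],[0,0,0,0,0,0,100]]]' >/dev/null
python3 - <<'E'
from h import *
im,cal=snap('wrist','w1.png'); _,ct=tool(),None
for n in ['adaptor_top','manifold']:
    for d in bot.mark_of('wrist',n)[:2]: print(n,np.round(d['uv'],1),round(d['confidence'],2), atz(cal,d['uv'],.096 if n!='manifold' else 0).round(4))
delta([0.45,0.24,0.28],180)
np.save('cal1.npy',np.array(cal,dtype=object),allow_pickle=True)
E
```

```text
tcp_rot: [-179.8, -0.1, 164.3]
wrist_force: [0.9, 1.0, -0.1]
opening: 0.0853
tcp_rot: [-179.9, -0.0, -179.1]
wrist_force: [0.6, 1.8, -0.2]
opening: 0.0855
adaptor_top [332.8 210.1] 0.67 [0.4892 0.2567 0.096 ]
manifold [320.1 190.8] 0.78 [0.4868 0.2539 0.    ]
tcp [0.4616 0.195  0.304 ] [-179.95    0.23 -179.01] q [ 2.30e+01  4.00e-01  1.35e+01  1.03e+02 -1.00e-01  2.20e+01] t 2.62
cm [1.09 4.52 2.4 ] rot [-0.0008  0.004   0.0173]
```

View pics/w1.png

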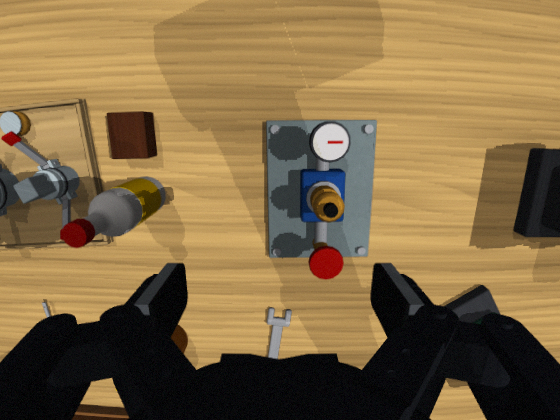

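The wrist view shows the adaptor top at about (330,208) with its black plunger, the gauge at (330,142) and the knob at (326,262). The manifold is nearly square to world. Now a closer second view.

```bash
python3 -m pendant '[[[0.7,2,3.4,0,0,0,100],[0.7,2,3.4,0,0,0,100],[0.7,2,3.4,0,0,0,100],[0,0,0,0,0,0,100],[0,0,0,0,0,0,100]]]' >/dev/null;python3 -m pendant '[[[0,0,0,0,0,0,100],[0,0,0,0,0,0,100]]]' >/dev/null
python3 - <<'E'
from h import *
cal1=np.load('cal1.npy',allow_pickle=True)
im,cal=snap('wrist','w2.png')
cv2.imwrite('pics/w2c.png',cv2.resize(im[60:340,100:460,::-1],(720,560),interpolation=2))
for n,u in [('adaptor_top',[332.8,210.1]),('manifold',[320.1,190.8])]:
    for d in bot.mark_of('wrist',n)[:2]:
        x,e=tri([ray(cal1,u),ray(cal,d['uv'])]); print(n,np.round(d['uv'],1),round(d['confidence'],2),'z-known',atz(cal,d['uv'],.096 if n!='manifold' else 0).round(4),'tri',x.round(4),np.round(e,4))
delta([0.498,-.328,.30],190.6); np.save('cal2.npy',np.array(cal,dtype=object),allow_pickle=True)
for g in 'xy':pass
E
```

```text
adaptor_top [266.5 270.1] 0.8 z-known [0.4877 0.2531 0.096 ] tri [0.4865 0.2544 0.1011] [0.0018 0.0018]
adaptor_top [ 45.  160.8] 0.61 z-known [0.3963 0.07   0.096 ] tri [0.3993 0.2216 0.3068] [0.0313 0.0313]
manifold [268.1 233.8] 0.88 z-known [0.4893 0.2515 0.    ] tri [0.4837 0.2519 0.0153] [0.0001 0.0001]
tcp [0.4345 0.2612 0.2017] [ 179.88    0.58 -178.53] q [31.1 -2.  -0.3 91.1 -0.2 29.6] t 3.35
cm [ -4.93 -59.05  -9.91] rot [ 0.0013  0.0103 -0.1593]
```

View pics/w2c.png

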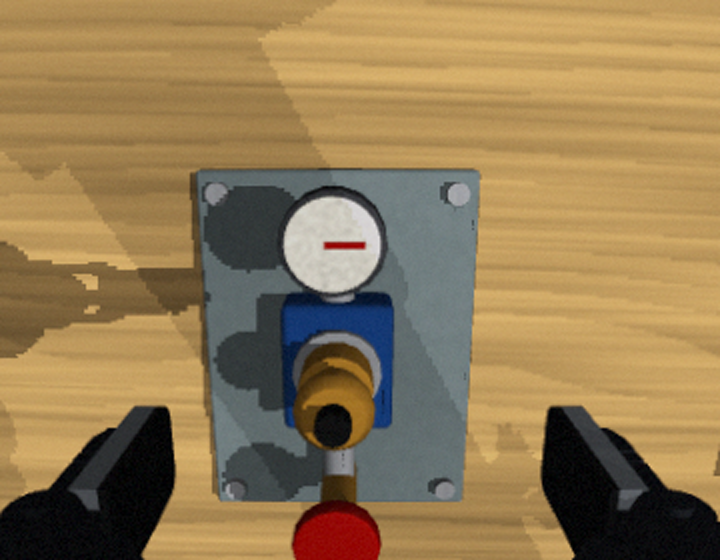

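The view is clear: plunger top at picture (266,272), dial centre (266,180) and knob centre about (268,333). I'll refine by segmenting the plunger, dial and knob in both views.

```bash
python3 - <<'E'
from h import *
res={}
for i in (1,2):
    cal=np.load(f'cal{i}.npy',allow_pickle=True); im=cv2.imread(f'pics/w{i}.png'); hsv=cv2.cvtColor(im,cv2.COLOR_BGR2HSV).astype(int)
    H,S,V=hsv[...,0],hsv[...,1],hsv[...,2]
    roi={1:dict(dial=(305,115,355,165),knob=(300,240,350,285),plug=(314,195,345,222)),2:dict(dial=(230,145,300,212),knob=(235,305,300,365),plug=(246,250,290,290))}[i]
    for n,(a,b,c,d) in roi.items():
        m={'dial':(S<60)&(V>130),'knob':((H<8)|(H>172))&(S>150)&(V>90),'plug':(V<45)}[n]
        k=np.zeros(m.shape,np.uint8); k[b:d,a:c]=m[b:d,a:c]
        nl,l,st,ce=cv2.connectedComponentsWithStats(k); j=1+st[1:,4].argmax()
        cnt=cv2.convexHull(cv2.findContours((l==j).astype(np.uint8),0,1)[0][0]); e=cv2.fitEllipse(cnt)
        z=dict(dial=.090,knob=.087,plug=.108)[n]
        res[n,i]=e[0]; print(i,n,st[j],np.round(e[0],1),np.round(e[1],1),atz(cal,e[0],z).round(4))
c=[np.load(f'cal{i}.npy',allow_pickle=True) for i in (1,2)]
for n in ('dial','knob','plug'):
    x,e=tri([ray(c[i-1],res[n,i]) for i in (1,2)]); print(n,x.round(4),np.round(e,4))
for p in [(.4877,.2531),(.484,.253),(.486,.253)]: print(p,proj(c[1],[*p,.096]).round(1),proj(c[1],[*p,.108]).round(1))
E
```

```text
1 dial [313 124  36  36 985] [330.4 141.4] [35.3 36.7] [0.4117 0.2505 0.09  ]
1 knob [309 248  34  31 818] [326.3 263.2] [30.2 34.2] [0.5606 0.2546 0.087 ]
1 plug [323 203  15  14 162] [330.  209.6] [13.2 15. ] [0.4854 0.2514 0.108 ]
2 dial [ 242  158   48   48 1744] [265.6 181.7] [47.7 48.5] [0.4111 0.2509 0.09  ]
2 knob [ 246  316   44   36 1258] [268.1 333.1] [36.1 44.2] [0.5599 0.2553 0.087 ]
2 plug [257 262  19  22 321] [265.9 272.4] [18.7 21.3] [0.4838 0.2529 0.108 ]
dial [0.4117 0.2508 0.0874] [0.0001 0.0001]
knob [0.5621 0.2552 0.084 ] [0.0001 0.0001]
plug [0.4874 0.2527 0.1008] [0.0001 0.0001]
(0.4877, 0.2531) [266.6 270.1] [266.  276.6]
(0.484, 0.253) [266.5 266.2] [266.  272.6]
(0.486, 0.253) [266.5 268.3] [266.  274.8]
```

```bash
python3 -m pendant '[[[0,-3.8,-2,0,0,0,100],[0,-3.8,-2,0,0,0,100],[0,-3.8,-2,0,0,0,100],[0,-3.8,-2,0,0,0,100],[0,-3.8,-1,0,0,0,100]]]' >/dev/null;python3 -m pendant '[[[0,-3.8,0,0,0,0,100],[0,-3.8,0,0,0,0,100],[0,-3.8,0,0,0,0,100],[0,-3.8,0,0,0,0,100],[0,-3.8,0,0,0,0,100]]]' >/dev/null
python3 -m pendant '[[[0,-3.8,0,0,0,0,100],[0,-3.8,0,0,0,0,100],[0,-3.8,0,0,0,0,100],[0,-3.8,0,0,0,-0.05,100],[0,-3.8,0,0,0,-0.05,100]]]' >/dev/null
python3 -m pendant '[[[0,0,0,0,0,-0.05,100],[0,0,0,0,0,0,100],[0,0,0,0,0,0,100],[0,0,0,0,0,0,100]]]' 
cat > look.py <<'E'
from h import *
import sys
im,cal=snap('wrist',f'w{sys.argv[1]}.png'); np.save(f'cal{sys.argv[1]}.npy',np.array(cal,dtype=object),allow_pickle=True)
r={}
for n in sys.argv[2:]:
    for d in bot.mark_of('wrist',n)[:3]: print(n,np.round(d['uv'],1),round(d['confidence'],2))
E
python3 look.py 3 coupling_mid coupling_head cam_a_tab cam_b_tab
python3 - <<'E'
from h import *
delta([.45,-.328,.21],190.6)
E
```

```text
time: 4.93
ee_pos: [0.4469, -0.34, 0.3066]
tcp_rot: [-179.3, 2.0, -170.5]
wrist_force: [-0.0, -0.1, -0.5]
opening: 0.0853
coupling_mid [283.  211.1] 0.6
coupling_head [285.4 214.4] 0.75
cam_a_tab [281.7 150.5] 0.77
cam_b_tab [285.8 266.2] 0.56
cam_b_tab [403.3 147.8] 0.16
tcp [ 0.4472 -0.3392  0.3066] [-179.3     1.96 -170.3 ] q [-37.7   7.1  20.9 102.    1.  -47.3] t 5.18
cm [-0.13  1.17  9.66] rot [-0.0125  0.0341 -0.0159]
```

```bash
python3 -m pendant '[[[0,0.4,3.2,-0.0125,0.034,-0.016,100],[0,0.4,3.2,0,0,0,100],[0,0.4,3.2,0,0,0,100],[0,0,0,0,0,0,100],[0,0,0,0,0,0,100]]]' >/dev/null
python3 -m pendant '[[[0,0,0,0,0,0,100],[0,0,0,0,0,0,100]]]'
python3 look.py 4 coupling_mid coupling_head cam_a_tab cam_b_tab
python3 - <<'E'
from h import *
delta([.45,-.328,.21],190.6)
im=cv2.imread('pics/w4.png'); cv2.imwrite('pics/w4c.png',cv2.resize(im[60:410,80:500],(720,600),interpolation=2))
E
```

```text
time: 5.77
ee_pos: [0.4477, -0.3244, 0.2131]
tcp_rot: [-179.7, 0.2, -169.2]
wrist_force: [-0.2, -0.2, -0.5]
opening: 0.0854
coupling_mid [266.5 237.8] 0.63
coupling_head [269.3 241. ] 0.57
cam_a_tab [271.4 162.9] 0.91
cam_b_tab [267.7 304.2] 0.79
tcp [ 0.4475 -0.3245  0.2121] [-179.75    0.18 -169.17] q [-35.9   4.7   7.6  92.6  -0.  -46.8] t 6.02
cm [-0.18 -0.39  0.21] rot [-0.0044  0.0031  0.0039]
```

View pics/w4c.png

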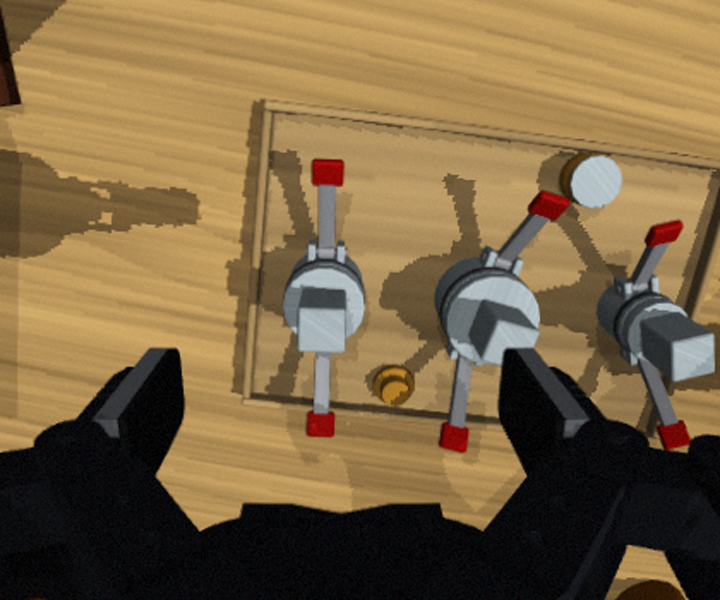

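The wrist view shows the middle coupling's square head top at picture (268,252), aligned with the jaws to within about 2°. Its tabs are at (271,161) and (267,307). Now triangulate.

```bash
python3 - <<'E'
from h import *
c3,c4=[np.load(f'cal{i}.npy',allow_pickle=True) for i in (3,4)]
for n,a,b in [('mid',[283,211.1],[266.5,237.8]),('head',[285.4,214.4],[269.3,241]),('a',[281.7,150.5],[271.4,162.9]),('b',[285.8,266.2],[267.7,304.2])]:
    x,e=tri([ray(c3,a),ray(c4,b)]); print(n,x.round(4),np.round(e,4))
print('mid',atz(c4,[266.5,237.8],.047),'head',atz(c4,[269.3,241],.070),'top',atz(c4,[267.9,252.5],.088))
print('a',atz(c4,[271.4,162.9],.06),'b',atz(c4,[267.7,304.2],.06))
im=cv2.imread('pics/w4.png'); # edge of top face
cv2.imwrite('pics/x.png',im)
g=cv2.cvtColor(im,6)[225:272,246:292]; 
for s in cv2.createLineSegmentDetector().detect(g)[0][:,0]:
    L=np.hypot(s[2]-s[0],s[3]-s[1])
    if L>12: print((s+[246,225,246,225]).round(1),round(float(L),1))
delta([.50,-.328,.16],190.6)
E
```

```text
mid [ 0.5031 -0.3278  0.0258] [0.0004 0.0004]
head [ 0.5107 -0.3233  0.0147] [0.0008 0.0008]
a [ 0.4446 -0.3396 -0.1802] [0.0011 0.0011]
b [ 0.5876 -0.3101  0.0243] [0.0016 0.0016]
mid [ 0.49496378 -0.32872179  0.047     ] head [ 0.48905664 -0.32603162  0.07      ] top [ 0.49348668 -0.32591253  0.088     ]
a [ 0.41573014 -0.3378071   0.06      ] b [ 0.56472386 -0.31433581  0.06      ]
[256.6 226.6 280.3 228.2] 23.8
[280.7 228.4 284.3 252.7] 24.5
[280.4 240.2 255.3 239.2] 25.1
[254.6 240.6 253.7 263.2] 22.5
[280.5 263.2 279.7 243.1] 20.1
[284.3 257.  291.1 244.8] 14.0
[257.8 263.7 277.9 264.7] 20.1
tcp [ 0.4475 -0.3245  0.2121] [-179.75    0.18 -169.17] q [-35.9   4.7   7.6  92.6  -0.  -46.8] t 6.02
cm [-5.08 -1.31  5.23] rot [-0.0044  0.0031  0.0039]
```

```bash
python3 - <<'E'
from h import *
delta([.4955,-.3268,.12],188.6)
E
```

```text
tcp [ 0.4475 -0.3245  0.2121] [-179.75    0.18 -169.17] q [-35.9   4.7   7.6  92.6  -0.  -46.8] t 6.02
cm [-4.65 -1.09  9.23] rot [-0.0043  0.0032  0.0388]
```

```bash
python3 -m pendant '[[[-1.6,-0.4,3,-0.004,0.003,0.039,65],[-1.6,-0.3,3,0,0,0,65],[-1.5,-0.3,3,0,0,0,65],[0,0,0,0,0,0,65],[0,0,0,0,0,0,65]]]' >/dev/null
python3 -m pendant '[[[0,0,0,0,0,0,65]]]'
python3 - <<'E'
from h import *
delta([.4955,-.3268,.057],188.6)
E
```

```text
time: 6.52
ee_pos: [0.4986, -0.3292, 0.1245]
tcp_rot: [-179.7, 0.3, -171.6]
wrist_force: [0.6, 0.6, -0.7]
opening: 0.0556
tcp [ 0.4986 -0.3292  0.1245] [-179.68    0.31 -171.62] q [-33.4  10.2   4.1  83.4  -0.  -41.8] t 6.52
cm [0.3  0.32 6.74] rot [-0.0057  0.0054 -0.0038]
```

```bash
python3 -m pendant '[[[0.2,0.2,1.5,-0.005,0.005,-0.004,65],[0.1,0.1,1.3,0,0,0,65],[0,0,1.3,0,0,0,65],[0,0,0,0,0,0,65],[0,0,0,0,0,0,65]]]' >/dev/null
python3 - <<'E'
from h import *
delta([.4955,-.3268,.057],188.6)
E
```

```text
tcp [ 0.4957 -0.3288  0.0888] [-179.6     0.4  -171.47] q [-33.5  10.1  -0.   79.3  -0.  -42.1] t 6.93
cm [0.01 0.23 3.17] rot [-0.0069  0.0069 -0.0012]
```

```bash
python3 -m pendant '[[[0,0.2,1.1,-0.007,0.007,0,65],[0,0.1,1.1,0,0,0,65],[0,0,0.8,0,0,0,65],[0,0,0,0,0,0,65],[0,0,0,0,0,0,65]]]'
python3 -m pendant '[[[0,0,0,0,0,0,20],[0,0,0,0,0,0,20],[0,0,0,0,0,0,20],[0,0,0,0,0,0,20],[0,0,0,0,0,0,20]]]' 70
```

```text
time: 7.35
ee_pos: [0.4956, -0.3261, 0.0574]
tcp_rot: [-180.0, 0.0, -171.5]
wrist_force: [0.3, -0.4, -0.5]
opening: 0.0556
time: 7.77
ee_pos: [0.4956, -0.3261, 0.0574]
tcp_rot: [-180.0, 0.0, -171.5]
wrist_force: [0.2, 0.2, -2.5]
opening: 0.0251
```

```bash
python3 -m pendant '[[[0,0,0,0,0,0,20],[0,0,0,0,0,0,20],[0,0,0,0,0,0,20]]]' 70
python3 look.py 5 coupling_mid cam_a_tab cam_b_tab >/dev/null
python3 - <<'E'
from h import *
delta([.4955,-.3268,.057],188.6)
im=cv2.imread('pics/w5.png'); cv2.imwrite('pics/w5c.png',cv2.resize(im[100:420,80:480],(750,600),interpolation=2))
E
```

```text
time: 8.02
ee_pos: [0.4956, -0.3261, 0.0574]
tcp_rot: [-180.0, 0.0, -171.5]
wrist_force: [-0.3, -0.5, -1.9]
opening: 0.0249
tcp [ 0.4956 -0.3261  0.0574] [-1.7997e+02  3.0000e-02 -1.7149e+02] q [-33.3  11.   -2.5  76.5  -0.  -41.9] t 8.22
cm [ 0.02 -0.07  0.04] rot [-0.0005  0.0005 -0.0016]
```

View pics/w5c.png

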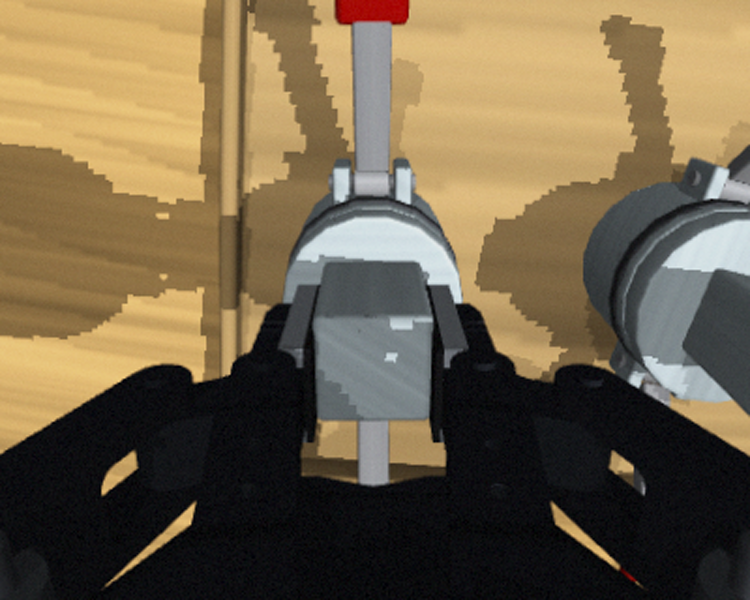

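The head is held square between the pads; its top face spans crop (313–432, 318–420). Next, its offset along tool x.

```bash
python3 - <<'E'
from h import *
k=bot.get_calibration('wrist'); cal=(np.array(k['intrinsics']),np.array(k['D']),np.array(k['T_tool_cam']))
f=lambda u,v,z: (1e3*atz(cal,[80+u/1.875,100+v/1.875],z)).round(1)
for z in (-.0306,): print('front',f(372,318,z),'rear',f(372,420,z),'L',f(313,370,z),'R',f(432,370,z))
print('front bottom of head', f(372,262,.0054))
delta([.4955,-.3268,.12],188.6)
E
```

```text
front [ 14.5   0.4 -30.6] rear [-10.4   0.3 -30.6] L [  2.2 -12.3 -30.6] R [  2.2  13.3 -30.6]
front bottom of head [13.4  0.3  5.4]
tcp [ 0.4956 -0.3261  0.0574] [-1.7997e+02  3.0000e-02 -1.7149e+02] q [-33.3  11.   -2.5  76.5  -0.  -41.9] t 8.22
cm [ 0.02 -0.07 -6.26] rot [-0.0005  0.0005 -0.0016]
```

```bash
python3 -m pendant '[[[0,0,-1,0,0,0,20],[0,0,-3,0,0,0,20],[0,0,-4,0,0,0,20],[0,0,-4,0,0,0,20],[0,0,-4,0,0,0,20]]]'
python3 -m pendant '[[[0,0,-4,0,0,0,20],[0,0,-4,0,0,0,20],[0,0,0,0,0,0,20],[0,0,0,0,0,0,20]]]'
```

```text
time: 8.63
ee_pos: [0.4909, -0.3229, 0.2126]
tcp_rot: [179.2, -0.9, -171.5]
wrist_force: [1.4, -1.3, -4.3]
opening: 0.0248
time: 8.97
ee_pos: [0.4921, -0.3237, 0.3079]
tcp_rot: [179.7, -0.3, -171.5]
wrist_force: [0.0, -0.3, -7.2]
opening: 0.0251
```

```bash
for i in 1; do python3 -m pendant '[[[-0.8,2.5,0,0,0,0,20],[-0.8,3.7,0,0,0,0,20],[-0.8,3.7,0,0,0,0,20],[-0.8,3.7,0,0,0,0,20],[-0.8,3.7,0,0,0,0,20]]]'; python3 -m pendant '[[[-0.8,3.7,0,0,0,0,20],[-0.8,3.7,0,0,0,0,20],[-0.8,3.7,0,0,0,0,20],[-0.8,3.7,0,0,0,0,20],[-0.8,3.7,0,0,0,0,20]]]'; python3 -m pendant '[[[-0.8,3.7,0,0,0,0,20],[-0.8,3.7,0,0,0,0,20],[-0.8,3.7,0,0,0,0,20],[-0.8,3.7,0,0,0,0,20],[-0.8,3.7,0,0,0,0,20]]]'; done
python3 -m pendant '[[[0,2,0,0,0,-0.1,20],[0,0,0,0,0,-0.12,20],[0,0,0,0,0,-0.12,20],[0,0,0,0,0,-0.12,20],[0,0,0,0,0,-0.12,20]]]'
python3 -m pendant '[[[0,0,0,0,0,-0.12,20],[0,0,0,0,0,-0.12,20],[0,0,0,0,0,-0.12,20],[0,0,0,0,0,-0.12,20],[0,0,0,0,0,-0.12,20]]]'
python3 - <<'E'
from h import *
delta([.531,.283,.30],271.7)
E
```

```text
time: 9.38
ee_pos: [0.5049, -0.1474, 0.3026]
tcp_rot: [179.7, -0.7, -172.1]
wrist_force: [0.1, -0.0, -4.3]
opening: 0.0249
time: 9.8
ee_pos: [0.5151, 0.0504, 0.2964]
tcp_rot: [179.6, -1.2, -172.2]
wrist_force: [1.3, 0.2, -3.9]
opening: 0.0248
time: 10.22
ee_pos: [0.5254, 0.2482, 0.2901]
tcp_rot: [179.7, -1.7, -172.2]
wrist_force: [1.6, -0.2, -5.0]
opening: 0.0252
time: 10.63
ee_pos: [0.5189, 0.2783, 0.2794]
tcp_rot: [178.5, -2.0, -137.7]
wrist_force: [0.6, 0.8, -4.4]
opening: 0.0253
time: 11.05
ee_pos: [0.5163, 0.2778, 0.2709]
tcp_rot: [177.0, -1.2, -101.9]
wrist_force: [-0.2, 0.1, -4.0]
opening: 0.0248
tcp [0.5163 0.2778 0.2709] [ 176.99   -1.22 -101.88] q [ 27.8  14.7  25.6 104.    1.  -50.3] t 11.05
cm [-0.75 -1.18 -2.99] rot [ 0.0547 -0.0149 -0.2376]
```

```bash
python3 -m pendant '[[[0,-0.6,-1.5,0.055,-0.015,-0.1,20],[0,-0.6,-1.5,0,0,-0.1,20],[0,0,0,0,0,-0.03,20],[0,0,0,0,0,0,20],[0,0,0,0,0,0,20]]]' >/dev/null
python3 - <<'E'
from h import *
delta([.531,.283,.30],271.7)
E
python3 look.py 6 adaptor_top
python3 - <<'E'
from h import *
im=cv2.imread('pics/w6.png'); cv2.imwrite('pics/w6c.png',cv2.resize(im,(800,600),interpolation=2))
E
```

```text
tcp [0.5269 0.2749 0.2929] [179.44  -0.57 -87.64] q [ 27.7  14.3  27.6 104.1  -0.3 -64.7] t 11.47
cm [-0.79 -0.44 -0.72] rot [ 0.0096 -0.01    0.0115]
adaptor_top [314.  173.6] 0.84
adaptor_top [106.  108.1] 0.47
```

View pics/w6c.png

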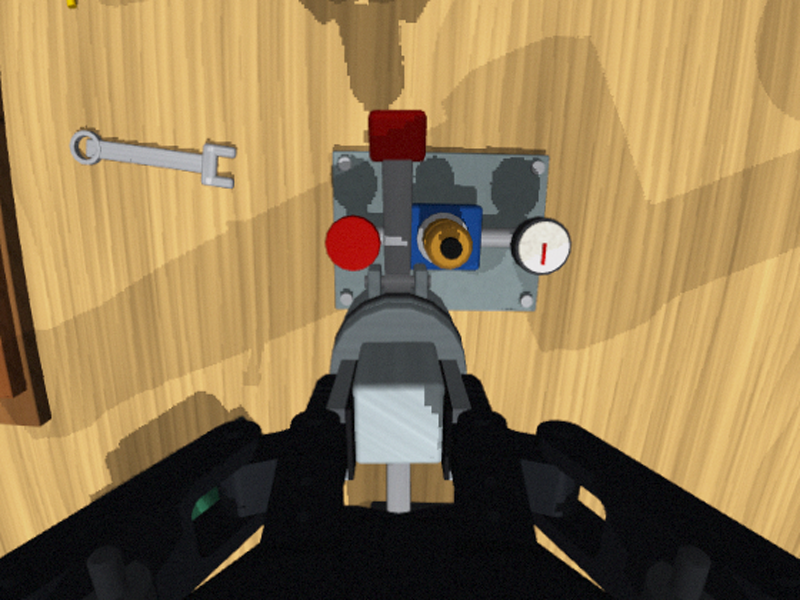

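The coupling is held level, with the adaptor visible beside the arm: plunger at crop (450,248), dial (541,246), knob (352,243). Now locate it in the tool frame.

```bash
python3 - <<'E'
from h import *
cal=np.load('cal6.npy',allow_pickle=True); im=cv2.imread('pics/w6.png'); hsv=cv2.cvtColor(im,cv2.COLOR_BGR2HSV).astype(int)
H,S,V=hsv[...,0],hsv[...,1],hsv[...,2]; T=tool(); P={}
for n,(a,b,c,d),z in [('dial',(355,150,402,194),.09),('knob',(225,148,270,192),.087),('plug',(303,162,330,186),.108)]:
    m={'dial':(S<60)&(V>130),'knob':((H<8)|(H>172))&(S>150)&(V>90),'plug':(V<45)}[n]
    k=np.zeros(m.shape,np.uint8); k[b:d,a:c]=m[b:d,a:c]
    nl,l,st,ce=cv2.connectedComponentsWithStats(k); j=1+st[1:,4].argmax()
    e=cv2.fitEllipse(cv2.convexHull(cv2.findContours((l==j).astype(np.uint8),0,1)[0][0]))
    P[n]=atz(cal,e[0],z); print(n,np.round(e[0],1),np.round(e[1],1),P[n].round(4))
m=(P['dial']+P['knob'])/2; print('mid',m.round(4),'yaw',np.degrees(np.arctan2(*(P['knob']-P['dial'])[1::-1])))
print('adaptor mark', atz(cal,[314,173.6],.096).round(4))
k=bot.get_calibration('wrist'); c=(np.array(k['intrinsics']),np.array(k['D']),np.array(k['T_tool_cam']))
f=lambda u,v,z: (1e3*atz(c,[u*.7,v*.7],z)).round(1)
print('head front',f(397,383,-.0306),'rear',f(397,464,-.0306),'L',f(354,420,-.0306),'R',f(442,420,-.0306))
E
```

```text
dial [380.4 172.6] [34.2 36.8] [0.4122 0.2504 0.09  ]
knob [246.5 170. ] [37.4 38.3] [0.5614 0.2542 0.087 ]
plug [315.3 173. ] [13.8 15. ] [0.4874 0.2517 0.108 ]
mid [0.4868 0.2523 0.0885] yaw 1.4538160223171734
adaptor mark [0.4872 0.254  0.096 ]
head front [ 14.6  -0.1 -30.6] rear [-11.3  -0.1 -30.6] L [  3.2 -12.2 -30.6] R [  3.2  12.5 -30.6]
```

```bash
python3 -m pendant '[[[0.6,1.2,0,0.0096,-0.01,0.0115,20],[0.6,1.2,0,0,0,0,20],[0.6,1.2,2,0,0,0,20],[0,0.4,3,0,0,0,20],[0,0,3,0,0,0,20]]]' >/dev/null
python3 -m pendant '[[[0,0,2,0,0,0,20],[0,0,0,0,0,0,20],[0,0,0,0,0,0,20]]]' >/dev/null
python3 - <<'E'
from h import *
delta([.4867,.2542,.175],271.5)
E
```

```text
tcp [0.4834 0.254  0.1848] [ 1.7973e+02 -1.0000e-01 -8.8870e+01] q [ 27.7   4.    3.9  90.2   0.  -63.4] t 12.23
cm [-0.02 -0.33  0.98] rot [ 0.0047 -0.0018 -0.0065]
```

```bash
python3 -m pendant '[[[0,-0.3,1,0.005,-0.002,-0.006,20],[0,0,0.9,0,0,0,20],[0,0,0,0,0,0,20],[0,0,0,0,0,0,20]]]' >/dev/null
python3 - <<'E'
from h import *
delta([.4867,.2542,.159],271.5)
for c in ('scene','top'):
    im,_=snap(c)
    a,b=(95,205) if c=='scene' else (205,285); x0,x1=(230,370) if c=='scene' else (125,235)
    cv2.imwrite(f'pics/{c}1c.png',cv2.resize(im[a:b,x0:x1,::-1],None,fx=4,fy=4,interpolation=2))
E
```

```text
tcp [0.4879 0.2546 0.1671] [-1.7979e+02  1.1000e-01 -8.8560e+01] q [ 27.6   3.9   1.9  87.7   0.  -63.9] t 12.57
cm [0.04 0.13 0.81] rot [-0.0037  0.0019 -0.001 ]
```

View pics/scene1c.png

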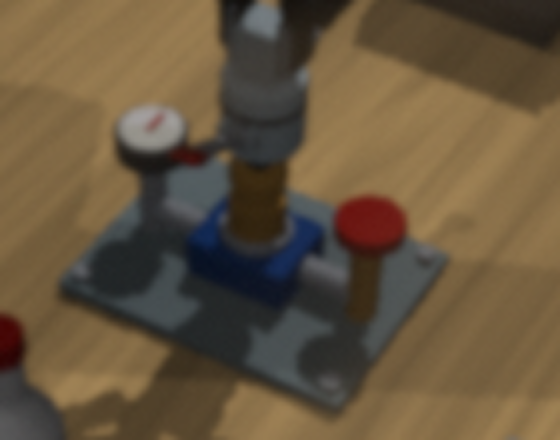

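The scene view shows the coupling lined up above the adaptor (brass at crop (258,200) under the body at (263,130)), with the near arm swung clear of the gauge. Going down in small steps, watching the force.

```bash
python3 -m pendant '[[[0.04,0.13,0.6,-0.004,0.002,0,20],[0,0,0.6,0,0,0,20],[0,0,0.4,0,0,0,20],[0,0,0,0,0,0,20],[0,0,0,0,0,0,20]]]'
python3 - <<'E'
from h import *
delta([.4867,.2542,.1114],271.5)
E
```

```text
time: 13.08
ee_pos: [0.4871, 0.2545, 0.1508]
tcp_rot: [-179.9, 0.0, -88.6]
wrist_force: [0.5, -0.9, -4.6]
opening: 0.0248
tcp [0.4871 0.2545 0.1508] [-1.7995e+02  3.0000e-02 -8.8560e+01] q [ 27.6   4.    0.1  86.1   0.  -63.9] t 13.08
cm [0.03 0.04 3.94] rot [-0.0009  0.0005 -0.001 ]
```

```bash
python3 -m pendant '[[[0.03,0.04,0.4,0,0,0,20],[0,0,0.4,0,0,0,20],[0,0,0,0,0,0,20],[0,0,0,0,0,0,20]]]' 100
python3 - <<'E'
from h import *
delta([.4867,.2542,.1114],271.5)
E
```

```text
time: 13.42
ee_pos: [0.4866, 0.2542, 0.142]
tcp_rot: [-179.9, 0.0, -88.6]
wrist_force: [0.2, 0.5, -4.2]
opening: 0.0249
tcp [0.4866 0.2542 0.142 ] [-1.7995e+02  3.0000e-02 -8.8560e+01] q [ 27.6   3.9  -0.9  85.1   0.  -63.9] t 13.42
cm [ 0.   -0.01  3.06] rot [-0.0009  0.0005 -0.001 ]
```

```bash
python3 -m pendant '[[[0,0,0.5,0,0,0,20],[0,0,0.6,0,0,0,20],[0,0,0.4,0,0,0,20],[0,0,0,0,0,0,20]]]' 100
python3 -m pendant '[[[0,0,0.3,0,0,0,20],[0,0,0.3,0,0,0,20],[0,0,0.3,0,0,0,20],[0,0,0.2,0,0,0,20],[0,0,0,0,0,0,20]]]' 100
```

```text
time: 13.75
ee_pos: [0.4867, 0.2543, 0.1256]
tcp_rot: [-179.9, 0.0, -88.6]
wrist_force: [-0.4, 0.1, -3.8]
opening: 0.0242
time: 14.17
ee_pos: [0.4869, 0.2543, 0.1162]
tcp_rot: [-179.8, 0.1, -88.6]
wrist_force: [-0.3, 0.4, -4.6]
opening: 0.0247
```

```bash
python3 -m pendant '[[[0,0,0.25,0,0,0,20],[0,0,0.25,0,0,0,20],[0,0,0.2,0,0,0,20]]]' 100
python3 -m pendant '[[[0,0,0.2,0,0,0,20],[0,0,0.2,0,0,0,20]]]' 100
```

```text
time: 14.42
ee_pos: [0.487, 0.2544, 0.1113]
tcp_rot: [-179.7, 0.2, -88.6]
wrist_force: [-8.9, -4.9, 26.7]
opening: 0.0248
time: 14.58
ee_pos: [0.487, 0.2544, 0.1114]
tcp_rot: [-179.5, 0.2, -88.6]
wrist_force: [-9.3, -4.8, 18.3]
opening: 0.0245
```

It stopped hard at z = 0.1114, the predicted home height. Hold briefly, release, back off and look.

```bash
python3 -m pendant '[[[0,0,0,0,0,0,20],[0,0,0,0,0,0,20],[0,0,0,0,0,0,20],[0,0,0,0,0,0,60],[0,0,0,0,0,0,60]]]'
python3 -m pendant '[[[0,0,0,0,0,0,60],[0,0,0,0,0,0,60],[0,0,-1.5,0,0,0,60],[0,0,-3,0,0,0,60],[0,0,-3.5,0,0,0,60]]]'
python3 -m pendant '[[[0,0,-3.5,0,0,0,60],[0,0,-1.5,0,0,0,0],[0,0,0,0,0,0,0],[0,0,0,0,0,0,0],[0,0,0,0,0,0,0]]]'
python3 look.py 7 coupling_mid coupling_head cam_a_tab cam_b_tab
python3 - <<'E'
from h import *
delta([.4867,.2528,.22],271.5)
im=cv2.imread('pics/w7.png'); cv2.imwrite('pics/w7c.png',cv2.resize(im[60:410,80:500],(720,600),interpolation=2))
E
```

```text
time: 15.0
ee_pos: [0.4876, 0.2547, 0.1109]
tcp_rot: [-179.4, 0.3, -88.6]
wrist_force: [-0.3, -0.0, 0.1]
opening: 0.0477
time: 15.42
ee_pos: [0.4845, 0.2531, 0.1841]
tcp_rot: [179.9, -0.0, -88.6]
wrist_force: [0.8, 0.1, -0.1]
opening: 0.0511
time: 15.83
ee_pos: [0.4862, 0.254, 0.2421]
tcp_rot: [-179.6, 0.2, -88.6]
wrist_force: [-0.3, -0.0, -0.1]
opening: 0.0029
coupling_mid [275.  201.4] 0.69
coupling_head [279.3 201.8] 0.73
tcp [0.4858 0.2537 0.2415] [-1.7973e+02  1.4000e-01 -8.8560e+01] q [ 27.6   4.6  10.9  95.9   0.  -63.9] t 16.08
cm [ 0.1  -0.08  2.15] rot [-0.0047  0.0024 -0.0011]
```

View pics/w7c.png

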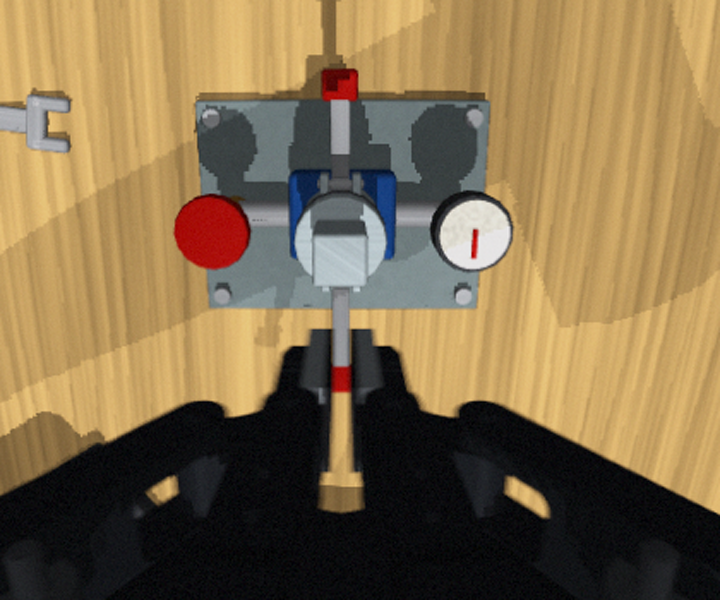

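The coupling is home with its arms along the manifold's y: tabs at crop (340,83) and (341,378), clear of the knob (212,232) and dial (473,231). Now push the -y arm 64 mm from the axis.

```bash
python3 -m pendant '[[[2,0,0,-0.004,0.002,0,0],[2.3,-0.2,1.5,0,0,0,0],[2.2,-0.2,2.5,0,0,0,0],[0,0,2.5,0,0,0,0],[0,0,0,0,0,0,0]]]' 60
python3 -m pendant '[[[0,0,0,0,0,0,0],[0,0,0,0,0,0,0]]]' >/dev/null
python3 - <<'E'
from h import *
delta([.4884,.1885,.13],271.5)
E
```

```text
time: 16.5
ee_pos: [0.4909, 0.1869, 0.1719]
tcp_rot: [179.9, -0.0, -88.4]
wrist_force: [-1.2, -0.8, -1.1]
opening: -0.0001
tcp [0.4902 0.1865 0.1718] [ 1.7982e+02 -5.0000e-02 -8.8470e+01] q [ 20.8   0.9  -0.8  88.5   0.  -70.7] t 16.67
cm [-0.21  0.16  4.18] rot [ 0.0032 -0.0008  0.0006]
```

```bash
python3 -m pendant '[[[-0.2,0.16,1.2,0.003,0,0,0],[0,0,1.2,0,0,0,0],[0,0,1.2,0,0,0,0],[0,0,1,0,0,0,0],[0,0,0.8,0,0,0,0]]]'
python3 -m pendant '[[[0,0,0.8,0,0,0,0],[0,0,0.8,0,0,0,0],[0,0,0.8,0,0,0,0],[0,0,0.8,0,0,0,0],[0,0,0,0,0,0,0]]]'
python3 - <<'E'
from h import *
delta([.4884,.1885,.051],271.5)
E
```

```text
time: 17.08
ee_pos: [0.4912, 0.1915, 0.1212]
tcp_rot: [-179.5, 0.1, -88.3]
wrist_force: [-0.7, -0.5, 0.1]
opening: 0.0001
time: 17.5
ee_pos: [0.491, 0.1913, 0.0844]
tcp_rot: [-179.6, 0.1, -88.3]
wrist_force: [-0.4, -0.5, -0.2]
opening: 0.0001
tcp [0.491  0.1913 0.0844] [-1.7963e+02  6.0000e-02 -8.8300e+01] q [ 21.3   1.2 -10.2  78.3  -0.1 -70.4] t 17.5
cm [0.28 0.29 3.34] rot [-0.0064  0.0011  0.0036]
```

```bash
python3 -m pendant '[[[0.2,0.2,0.6,-0.005,0,0.003,0],[0.1,0,0.7,0,0,0,0],[0,0,0.7,0,0,0,0],[0,0,0.7,0,0,0,0],[0,0,0.5,0,0,0,0]]]'
python3 -m pendant '[[[0,0,0.1,0,0,0,0],[0,0,0,0,0,0,0]]]'
python3 - <<'E'
from h import *
delta([.4884,.1885,.051],271.5)
E
```

```text
time: 17.92
ee_pos: [0.4905, 0.1888, 0.0518]
tcp_rot: [-179.7, 0.2, -88.5]
wrist_force: [0.0, -1.0, 5.8]
opening: -0.0001
time: 18.08
ee_pos: [0.4902, 0.1883, 0.0494]
tcp_rot: [-179.8, 0.1, -88.5]
wrist_force: [-0.3, -0.6, 4.3]
opening: -0.0002
tcp [0.4902 0.1883 0.0494] [-1.7977e+02  1.4000e-01 -8.8510e+01] q [ 21.    1.8 -13.4  74.5   0.1 -70.5] t 18.08
cm [-0.03  0.18 -0.16] rot [-0.004   0.0024 -0.0001]
```

```bash
python3 -m pendant '[[[0,0,-2,0,0,0,0],[0,0,-3.5,0,0,0,0],[0,0,-4,0,0,0,0],[0,0,-4,0,0,0,0],[-1,0,-1,0,0,0,0]]]' >/dev/null
python3 -m pendant '[[[-3,0.1,0,0,0,0,0],[-3,0.1,0,0,0,0,0],[-3,0.1,0,0,0,0,0],[-2.8,0.1,0,0,0,0,0],[0,0,0,0,0,0,0]]]'
python3 -m pendant '[[[0,0,0,0,0,0,0],[0,0,0,0,0,0,0]]]' >/dev/null
python3 look.py 8 cam_a_tab cam_b_tab
python3 - <<'E'
from h import *
delta([.4852,.3165,.13],271.5)
im=cv2.imread('pics/w8.png'); cv2.imwrite('pics/w8c.png',cv2.resize(im[20:370,80:500],(720,600),interpolation=2))
E
```

```text
time: 18.92
ee_pos: [0.4802, 0.3191, 0.1997]
tcp_rot: [179.9, 0.1, -88.8]
wrist_force: [0.3, 0.7, 0.2]
opening: 0.0003
cam_a_tab [271.4  46.7] 0.92
tcp [0.4799 0.3194 0.1993] [ 1.7988e+02  7.0000e-02 -8.8720e+01] q [ 33.6   8.1  10.   91.9   0.1 -57.7] t 19.23
cm [ 0.31 -0.54  6.93] rot [ 0.002   0.0013 -0.0038]
```

View pics/w8c.png

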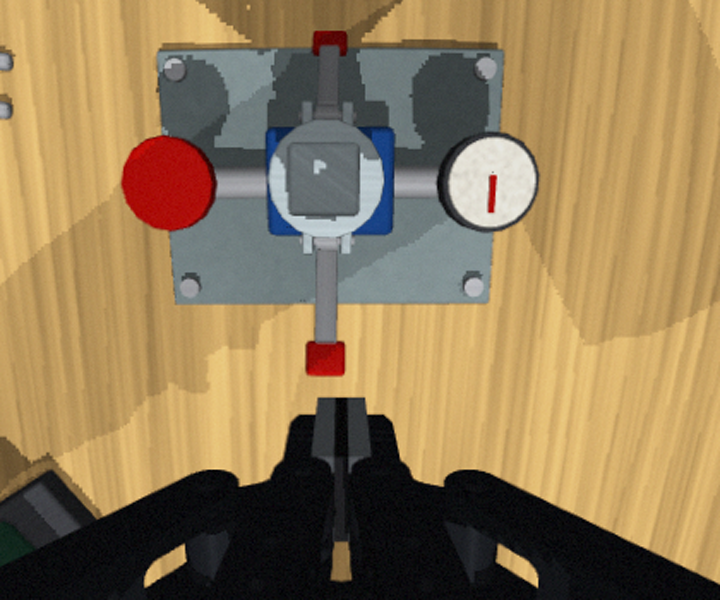

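The -y arm now looks short, with its tab at crop (330,43), so it has swung down. The +y arm's tab at (325,358) is still raised. I'll work out the angle of the first arm and then do the second.

```bash
python3 - <<'E'
from h import *
cal=np.load('cal8.npy',allow_pickle=True); c=np.array([.4868,.2525]); u=np.array([np.cos(np.radians(271.4)),np.sin(np.radians(271.4))])
for q in (0.2,.9,1.2,1.33,1.4,1.48):
    a=np.radians(40)-q; p=[*(c+u*(.028+.058*np.cos(a))),.080+.058*np.sin(a)]; print(q,proj(cal,p).round(1))
print('head top',proj(cal,[*c,.142]).round(1),'seen',[80+323/1.714,20+180/1.714])
E
python3 -m pendant '[[[0.3,-0.5,2.5,0.002,0.001,-0.004,0],[0,0,2.5,0,0,0,0],[0,0,1.5,0,0,0,0],[0,0,0,0,0,0,0],[0,0,0,0,0,0,0]]]'
python3 - <<'E'
from h import *
delta([.4852,.3165,.051],271.5)
E
```

```text
0.2 [269.6   5.8]
0.9 [270.8  15.7]
1.2 [271.3  29.7]
1.33 [271.4  36.8]
1.4 [271.5  40.9]
1.48 [271.6  45.6]
head top [269.  125.8] seen [268.4480746791132, 125.01750291715287]
time: 19.65
ee_pos: [0.4867, 0.3124, 0.1344]
tcp_rot: [-179.8, 0.1, -88.8]
wrist_force: [0.4, 1.2, 1.5]
opening: 0.0001
tcp [0.4867 0.3124 0.1344] [-1.7981e+02  1.0000e-01 -8.8800e+01] q [ 32.7   7.8   2.4  84.4  -0.  -58.5] t 19.65
cm [-0.4   0.17  8.34] rot [-0.0034  0.0018 -0.0053]
```

The first arm's tab, seen at row 46.7 against 45.6 predicted, puts it at the stop (1.48). Now the second arm.

```bash
python3 -m pendant '[[[-0.4,0.1,0.8,-0.003,0.002,-0.005,0],[0,0,0.9,0,0,0,0],[0,0,0.9,0,0,0,0],[0,0,0.9,0,0,0,0],[0,0,0.9,0,0,0,0]]]'
python3 -m pendant '[[[0,0,0.7,0,0,0,0],[0,0,0.7,0,0,0,0],[0,0,0,0,0,0,0]]]' >/dev/null
python3 - <<'E'
from h import *
delta([.4852,.3165,.050],271.5)
E
```

```text
time: 20.07
ee_pos: [0.488, 0.3174, 0.0927]
tcp_rot: [-179.6, 0.2, -88.6]
wrist_force: [-1.1, -0.4, 3.1]
opening: -0.0002
tcp [0.4875 0.3175 0.0752] [-179.68    0.21  -88.54] q [ 33.1   8.7  -3.1  77.8   0.  -58.4] t 20.32
cm [0.1  0.25 2.52] rot [-0.0055  0.0036 -0.0007]
```

```bash
python3 -m pendant '[[[0.1,0.2,0.6,-0.005,0.003,0,0],[0,0,0.7,0,0,0,0],[0,0,0.7,0,0,0,0],[0,0,0.5,0,0,0,0],[0,0,0.1,0,0,0,0]]]'
python3 -m pendant '[[[0,0,0,0,0,0,0],[0,0,0,0,0,0,0]]]'
```

```text
time: 20.73
ee_pos: [0.4866, 0.3173, 0.0488]
tcp_rot: [-179.8, 0.2, -88.5]
wrist_force: [-1.1, 2.4, 10.2]
opening: 0.0001
time: 20.9
ee_pos: [0.4868, 0.3181, 0.049]
tcp_rot: [-179.7, 0.3, -88.5]
wrist_force: [-0.3, 0.8, 3.0]
opening: 0.0001
```

```bash
python3 -m pendant '[[[0,0,-2,0,0,0,0],[0,0,-3.5,0,0,0,0],[0,0,-4,0,0,0,0],[-1.5,0,-4,0,0,0,0],[-1.5,0,-3,0,0,0,0]]]' >/dev/null
python3 -m pendant '[[[-1.5,0,-2,0,0,0,0],[-1,0,0,0,0,0,0],[0,0,0,0,0,0,0],[0,0,0,0,0,0,0],[0,0,0,0,0,0,0]]]'
python3 look.py 9 cam_a_tab cam_b_tab coupling_head
python3 - <<'E'
from h import *
cal=np.load('cal9.npy',allow_pickle=True); c=np.array([.4868,.2525])
for s in (271.4,91.4):
  u=np.array([np.cos(np.radians(s)),np.sin(np.radians(s))])
  for q in (.9,1.2,1.33,1.48):
    a=np.radians(40)-q; print(s,q,proj(cal,[*(c+u*(.028+.058*np.cos(a))),.080+.058*np.sin(a)]).round(1))
print('head',proj(cal,[*c,.124]).round(1),'head top',proj(cal,[*c,.142]).round(1))
im=cv2.imread('pics/w9.png'); cv2.imwrite('pics/w9c.png',cv2.resize(im[0:350,80:500],(720,600),interpolation=2))
E
```

```text
time: 21.73
ee_pos: [0.482, 0.3718, 0.2321]
tcp_rot: [179.6, -0.1, -88.6]
wrist_force: [0.2, 0.4, 0.4]
opening: 0.0001
cam_a_tab [276.2 144.1] 0.51
coupling_head [276.1  55.5] 0.79
271.4 0.9 [275.1 -33.7]
271.4 1.2 [275.2 -18.3]
271.4 1.33 [275.2 -10.8]
271.4 1.48 [275.2  -1.7]
91.4 0.9 [275.4 161.4]
91.4 1.2 [275.4 153.7]
91.4 1.33 [275.4 149.2]
91.4 1.48 [275.4 143.3]
head [275.   54.9] head top [274.8  49.2]
```

View pics/w9c.png

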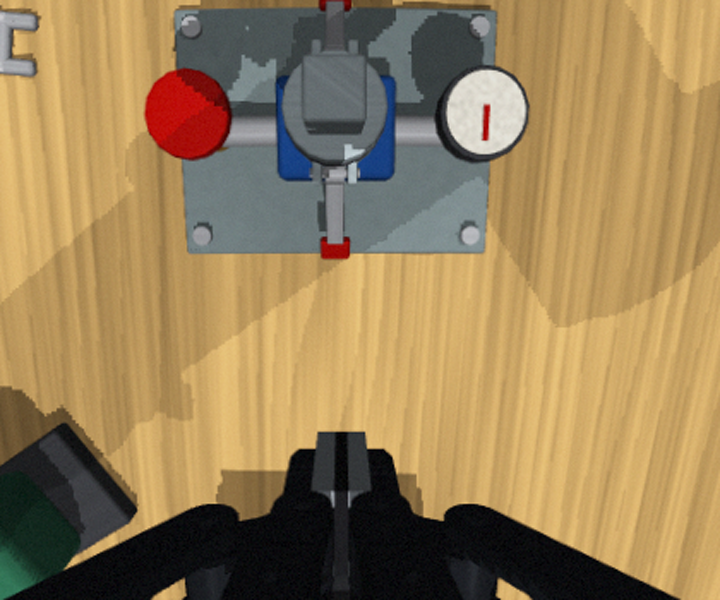

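The second tab is at row 144.1 against 143.3 predicted for the stop (1.48), and the first arm's tab, at the top edge (335,4), also matches the stop. The head is where predicted and the robot is clear of everything, so I'm handing in.

```bash
python3 -c "
from workcell import bot
print(bot.job_done())"
```

```text
the job is handed in; nothing more can be done
None
```

The middle-size coupling is home on the brass adaptor with both cam arms swung down to their stops. I handed the job in at about 22 s on the robot's clock, with the gripper clear of everything. The hand-in reports no verdict.

- **Fit:** I gripped the coupling by its head, turned it about 80° so its arms lie along the manifold's y, and pushed until it stopped hard. It stopped at TCP z 0.1114 m, the height I had predicted for fully home. The plunger travel is inferred from that depth, since I could not read it directly.
- **Cam arms:** I pushed the -y arm down first, then the +y arm. In the wrist pictures their tabs lay within about 1 pixel of where they should be at the 1.48 rad stop (row 46.7 against 45.6, and 144.1 against 143.3).
- **Position:** In the last picture the coupling head was within about 1 pixel of where it should be when seated on the adaptor.
- **Checks that disagreed:** Triangulating the coupling's height from two wrist views was unreliable because the views were too close together. I used the scene and top cameras for the height (0.0475 m) instead. The top/scene and wrist estimates of x and y differed by about 4 mm, so I used wrist measurements, partly averaged with those, for the grasp and the fit.
- **Not checked at the end:** I did not re-measure the other couplings and bystanders. I saw no sign of contact with any of them on the way.

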